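# Load a solder reel onto its arbor and hang it in the reel stand

### The arm

A 7-joint arm with a two-finger parallel gripper is mounted at the origin on a cart in front of the work surface, level with it; the furniture and walls round the work are solid. World frame = base frame: x ahead of the robot, y to its left, z up, the work surface at z = 0. Lengths are in mm, angles in rad, forces in N, time in s.
With the tool pointing down it reaches from about 400 to 925 mm from the base axis. Payload 4.1 kg.
Tool frame: the origin (TCP) lies midway between the tips of the shut fingers; the grasp point (between the pads) lies 19 mm behind it; z points along the fingers, y is the line along which they close (so a half turn about z gives the same grasp; the last joint's range is limited). The gripper opens to 85 mm and grips with 20 to 120 N. Pads are 22 mm wide; open, the fingers measure 114 mm over their backs; the gripper's body (76 mm by 85 mm) begins 54 mm behind the grasp point. The pads swing forward as they close: fully open they stand 13 mm farther back than shut.
Start: joints at [-1.378, 0.398, 0.045, 1.537, -0.019, 1.207, -0.051], TCP at [186.968, 622.565, 231.347] pointing down, gripper open.
Joint ranges: [-2.82, 2.82], [-0.49, 2.23], [-1.37, 1.46], [0, 2.46], [-1.36, 4.5], [0.23, 2], [-2.94, 2.94]. Speed limits (rad/s): [2.57, 2.57, 3.14, 3.14, 3.14, 3.14, 3.14].

### API

Orientations are given as a unit quaternion [w, x, y, z].
In Python, from station import manip gives the robot as it stands.
- The arm moves only by the shell command python3 nudge.py 'ROWS' [FORCE]. ROWS is a JSON list of rows, 1 to 5 of them, each of 5 numbers: the finger opening in mm, then dx, dy, dz in units of 20 mm, then a turn about the tool's z in units of 0.1 rad; each row is the pose to reach, as a shift and turn from the pose commanded when the command began, along the tool's axes at that moment; what a row does not reach only later rows make up. A row lasts 1/12 s, in which the tool goes at most 41.7 mm and 0.125 rad, less where a joint would pass 70% of its speed; a pose out of reach is approached as far as the arm can. The fingers move at their own pace and stop on an object; FORCE is the grip in N (left out, the last holds). Time passes only in rows, so rows that do not move let the fingers close. It prints the time, the measured TCP pose, the force, the opening and the grip force at its end. Input that does not fit is refused with a message, and nothing moves.
- manip.read_state(): the state, without advancing time (a new reading comes with each control period).
- manip.grab_frame(name): name is "scene" or "top" or "wrist"; returns the picture (420x560x3 uint8, red, green, blue); there is no depth.
- manip.camera_model(name): a dict with "mtx" (3x3 intrinsics, pixels), "k1" (the pictures are not rectified: a ray, as slopes to the right and down, at radius r is drawn at 1 + k1 r^2 times it, then the intrinsics apply), "T" (4x4, takes a point from camera to world coordinates); the wrist camera has in their place "mount" (4x4, takes a point from camera to tool coordinates, whose origin is the TCP and whose axes are the flange's). Camera axes: x right, y up, looking along -z (the intrinsics and any distortion apply to the point x, -y, -z); pixel columns grow to the right and rows downward; lengths in mm; the calibration is good to about 2 mm. A picture is of the moment at which its call begins: read the wrist's pose just before it. camera_model takes no time and is no camera call.
- manip.close_job(): hands the job in; it is judged then, once.
The state is a dict: "time": time; "joint_positions": joint angles; "qvel": joint speeds; "joint_torque": joint torques, N m; "position": TCP position; "eef_rot": TCP orientation; "force": force on the tool from outside, world axes, zero at the start; "torque": the same for the moment, N m; "width": finger opening in mm; "finger_force": force on a finger pad.
Only numpy, scipy, OpenCV 4.12 (cv2) and the standard library are available. Lean on these libraries where they do the work, as an engineer would, in place of code of your own. Each camera call takes 0.05 s, during which the arm holds its last target. There are 200 camera calls.

### The job

Pick up the arbor by its black grip and thread its long end through the bore of the orange solder reel lying in the cradle; push on with more than 8 but never more than 18 newtons until the cradle's back-stop holds the reel and the reel has driven the brass friction collar fully home against the grip. Then lift the reel out on the arbor, never touching the reel with the gripper or arm, and lay the arbor gently with both its ends in the two notches of the green stand. Leave it there, and leave the black tape, the heat sink and the flux tin where they are.

Things in the scene. Friction and masses are not known exactly. Their poses are not given: they have to be found in the camera images.
- arbor: Arbor: 10 mm round steel rod with a black block grip 60 mm long (x) x 18 wide (y) x 30 high (z), about 0.18 kg. Origin on the rod axis at the grip's middle; it starts lying on the bench, axis 15 mm up. x runs along the rod to the long threading end: round tip at x = +112 mm; the short end (red band) ends at x = -56 mm. With the reel home on it, the reel's centre is at x = +58 mm.
- arbor_shoulder (a point): Point on the rod axis at the grip's front face, x = +30 mm from the arbor's origin. A brass collar, 24 mm diameter and 6 mm thick, sits on the rod ahead of it, slides with about 6 N of friction and stays where pushed. Its start is not reported: 6 to 14 mm off the grip. Home is touching the grip; the reel's near face is then 6 mm from this point.
- reel: Solder reel, orange flanges, silver wire: 64 mm diameter, 44 mm wide, octagonal through bore 15 mm across flats, about 0.2 kg. Origin at its centre; x along the bore, at the start along the cradle's x (it may roll about it). It lies on the cradle's rails, bore level and 47 mm above the bench, and slides along them when pushed with 1 to 3 N.
- cradle: Grey loading cradle, fixed to the bench: base 130 x 66 x 8 mm, two round steel rails along x, 36 mm apart, tops 20 mm up. Origin on the bench under the rails. Its x axis is the threading direction: the arbor goes in from the -x side with its own x along cradle x. A blue back-stop stands on the +x side.
- cradle_stop (a point): Nearest possible place of the back-stop's face, on the bore's axis (cradle x = +24 mm, 47 mm up). The rigid blue back-stop (52 mm wide, 70 mm high, 8 mm thick, with a 20 mm slot open at the top, bottom 37 mm up, for the rod) is clamped with its face 0 to 18 mm beyond this point along cradle x; where is not reported: feel for it. The reel starts 2 to 28 mm short of it.
- stand: Green reel stand, fixed to the bench: dark base 172 x 76 x 8 mm, two green uprights 8 mm thick, centred at x = -70.5 and +70.5 mm, tops 71 mm up, each with an open-topped notch for a rod along x: 27 mm wide at the mouth, tapering to 13 mm. Origin on the bench at its centre. The arbor may lie either way round.
- stand_seat (a point): Point on the axis of a rod resting in the notches, midway between them, 55 mm above the bench; axes as the stand's. With the arbor laid in properly this point is at arbor x = +26.5 mm (9 mm to spare each way): the uprights hold the short end and the tip, with grip, collar and reel between them.
- tape_black: Roll of black insulating tape lying flat, 66 mm diameter, 18 mm high; origin under its centre. Bystander.
- heatsink: Grey finned heat sink, 27 x 42 x 35 mm; origin under its centre. Bystander.
- flux_tin: Round green and white tin, 55 mm diameter, 20 mm high; origin under its centre. Bystander.

How it is judged:
By the outcome, as a careful person would: the job done as asked, in the order asked, and still so for the second after the job is handed in, with the robot touching nothing.
It also fails if it takes over 70 s, if anything falls off the work surface, if the arm or the gripper's body presses on something with over 40 N, if the wrist force passes 120 N, or if a joint passes its speed limit or range.

## Working session

There is one attempt and no reset: what is moved stays moved. The work goes in short steps, Python scripts to look and compute and a shell command to move; the robot and the scene stay as the last step left them, time stands still between calls to the robot, and variables do not carry over. Pictures are saved under pics/ and viewed, at most 10 in all, crops included, and the job is handed in when it is done.

```bash
ls; mkdir -p pics; python3 - <<'E'
from station import manip
import cv2,numpy as np
s=manip.read_state();print(s)
ims=[]
for n in("top","scene","wrist"):
    im=manip.grab_frame(n);cv2.imwrite(f"pics/{n}0.png",im[:,:,::-1])
    m=manip.camera_model(n);print(n,{k:np.round(v,3).tolist() for k,v in m.items()})
E
```

```text
nudge.py
pics
station.py
{'time': 0.0, 'joint_positions': array([-1.3780219 ,  0.39918047,  0.04503551,  1.53789462, -0.01871971,
        1.20692185, -0.05071216]), 'qvel': array([-1.08820968e-03,  4.66683045e-04, -9.95783501e-05,  4.78282665e-04,
       -1.54171158e-03, -1.84659867e-05, -1.14752502e-03]), 'joint_torque': array([-2.78849930e-04, -4.75126112e+01,  1.36468425e+00, -2.54220074e+01,
        1.14770746e-02,  9.24351742e-03, -1.75168594e-05]), 'position': array([186.76221365, 621.91270333, 230.26445953]), 'eef_rot': array([-8.52113785e-05,  1.45325133e-01,  9.89383456e-01, -9.87607714e-04]), 'force': array([ 0.57833934,  0.53836102, -0.65198086]), 'torque': array([ 0.03468681,  0.04260607, -0.01926134]), 'finger_force': 0.0, 'width': 85.66642537560904}
top {'mtx': [[466.894, 0.0, 282.322], [0.0, 466.894, 207.92], [0.0, 0.0, 1.0]], 'k1': -0.105, 'T': [[0.011, 0.999, -0.045, 438.454], [-1.0, 0.011, 0.011, 60.62], [0.011, 0.045, 0.999, 1092.322], [0.0, 0.0, 0.0, 1.0]]}
scene {'mtx': [[415.641, 0.0, 274.351], [0.0, 415.641, 204.444], [0.0, 0.0, 1.0]], 'k1': -0.112, 'T': [[0.892, 0.28, -0.355, 180.985], [-0.452, 0.572, -0.684, -564.263], [0.011, 0.771, 0.637, 624.161], [0.0, 0.0, 0.0, 1.0]]}
wrist {'mtx': [[306.5, 0.0, 276.542], [0.0, 306.5, 212.028], [0.0, 0.0, 1.0]], 'k1': -0.028, 'mount': [[-0.0, 0.954, 0.299, 76.28], [1.0, 0.0, 0.0, -0.573], [0.0, 0.299, -0.954, -143.857], [0.0, 0.0, 0.0, 1.0]]}
```
View pics/top0.png

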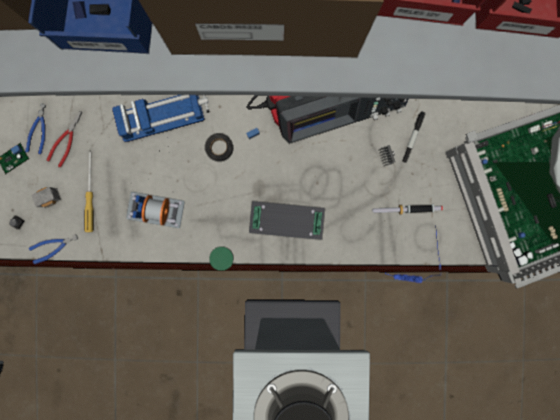

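View pics/scene0.png

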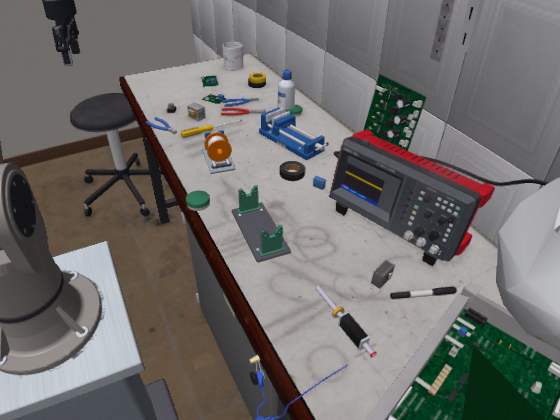

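The top view shows the arbor at (375–441, 209) with its tip to the left and its red end to the right. The stand is at (287,220), the cradle with the reel at (157,210), the tape at (219,147), the heat sink at (387,156) and the flux tin at (221,258). The scene view agrees. Next I'll zoom in.

```bash
cat > h.py <<'E'
from station import manip
import cv2,numpy as np
from scipy.spatial.transform import Rotation as R
def cam(n,s=None):
    m=manip.camera_model(n)
    if n!="wrist": return m["mtx"],m["k1"],np.array(m["T"])
    q=s["eef_rot"];T=np.eye(4);T[:3,:3]=R.from_quat([q[1],q[2],q[3],q[0]]).as_matrix();T[:3,3]=s["position"]
    return m["mtx"],m["k1"],T@np.array(m["mount"])
def px2w(c,px,z):
    K,k1,T=c;D=np.array([k1,0,0,0,0.])
    u=cv2.undistortPoints(np.array(px,float).reshape(-1,1,2),K,D).reshape(-1,2)
    d=np.c_[u[:,0],-u[:,1],-np.ones(len(u))]@T[:3,:3].T
    o=T[:3,3];return o+d*((np.asarray(z)-o[2])/d[:,2])[:,None]
def w2px(c,P):
    K,k1,T=c;p=(np.atleast_2d(P)-T[:3,3])@T[:3,:3]
    return cv2.projectPoints(p*[1,-1,-1],np.zeros(3),np.zeros(3),K,np.array([k1,0,0,0,0.]))[0].reshape(-1,2)
E
python3 - <<'E'
import cv2,numpy as np
a=cv2.imread("pics/top0.png")
c=lambda x,y,w,h,f:cv2.resize(a[y:y+h,x:x+w],None,fx=f,fy=f,interpolation=cv2.INTER_CUBIC)
top=np.hstack([c(115,180,80,60,5),c(240,190,80,60,5)])
bot=np.hstack([c(365,190,80,60,5),c(195,125,80,60,5)])
cv2.imwrite("pics/topz.png",np.vstack([top,bot]))
E
```

View pics/topz.png

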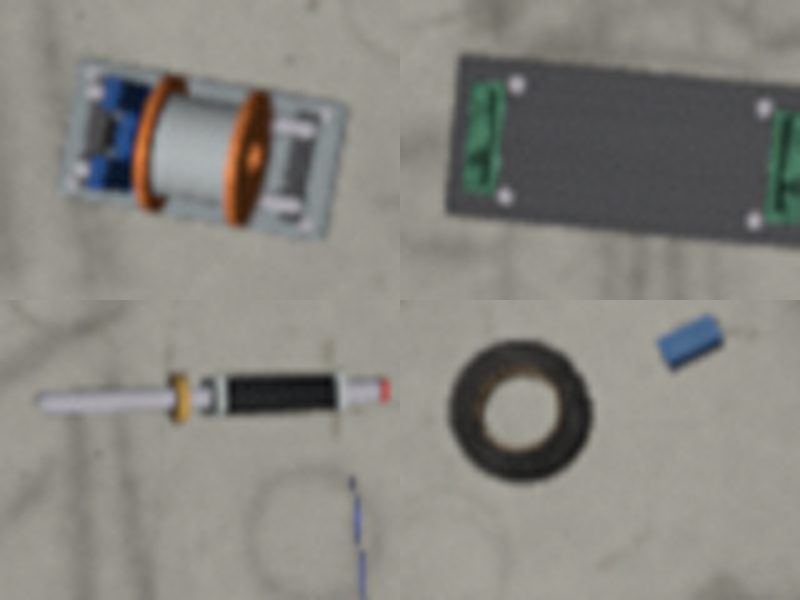

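The crops show the blue back-stop on the left (+y) side, so threading runs to image left. The arbor already points that way, with its collar about 8 mm ahead of the grip. Now the rough poses.

```bash
python3 - <<'E'
from h import *
np.set_printoptions(precision=1,suppress=True)
c=cam("top")
def P(pts,off,z): return px2w(c,np.array(pts)/5+off,np.full(len(pts),float(z)))
q=P([(85,58),(350,103),(325,240),(60,195)],(115,180),8);print("cradle corners\n",q,q.mean(0),[np.linalg.norm(q[i]-q[(i+1)%4]) for i in range(4)])
d=(q[0]+q[3]-q[1]-q[2]);print("yaw",np.degrees(np.arctan2(d[1],d[0])))
e=P([(38,402-300),(391,391-300)],(365,190),15);print("arbor ends",e,np.linalg.norm(e[0]-e[1]))
g=P([(217,394-300),(348,391-300)],(365,190),30);print("grip",g,g.mean(0),np.linalg.norm(g[0]-g[1]))
d=e[0]-e[1];print("yaw",np.degrees(np.arctan2(d[1],d[0])))
s=P([(460,55),(446,212)],(240-80,190),8);print("stand left edge",s,s.mean(0),np.linalg.norm(s[0]-s[1]))
t=P([(505-400,84),(365+0,108),(355,219),(105,195)],(240,190),8) # screws
print(t,t.mean(0))
o=manip.read_state();print(R.from_quat(np.roll(o["eef_rot"],-1)).as_matrix())
E
```

```text
cradle corners
 [[521.6 402.2   8. ]
 [501.8 276.2   8. ]
 [437.8 286.7   8. ]
 [457.2 412.5   8. ]] [479.6 344.4   8. ] [np.float64(127.56831256091039), np.float64(64.83316424326664), np.float64(127.3150727517145), np.float64(65.24113367239374)]
yaw 81.159069664644
arbor ends [[ 483.6 -160.7   15. ]
 [ 490.7 -328.7   15. ]] 168.20232916945977
grip [[ 487.6 -241.    30. ]
 [ 489.7 -302.8   30. ]] [ 488.7 -271.9   30. ] 61.88104020475161
yaw 92.39559850639466
stand left edge [[502.6 119.8   8. ]
 [429.6 125.3   8. ]] [466.1 122.5   8. ] 73.22455782039437
[[489.4  98.7   8. ]
 [479.6 -22.4   8. ]
 [427.9 -18.2   8. ]
 [437.8  98.    8. ]] [458.7  39.    8. ]
[[-1.   0.3 -0. ]
 [ 0.3  1.  -0. ]
 [-0.  -0.  -1. ]]
```

```bash
python3 nudge.py '[[60,0,0,0,0]]'
```

```text
time: 0.23
position: [186.9, 622.3, 230.8]
eef_rot: [-0.0, 0.145, 0.989, -0.0]
force: [1.5, 0.1, 0.1]
width: 75.6
finger_force: 0.0
```

```bash
cat >> h.py <<'E'
def plan(*wps):
    """tool-frame shifts for successive world waypoints (x,y,z,tool-x yaw deg)"""
    s=manip.read_state();p=s["position"];M=R.from_quat(np.roll(s["eef_rot"],-1)).as_matrix()
    for w in wps:
        y=np.radians(w[3]);x=np.array([np.cos(y),np.sin(y),0]);z=np.array([0,0,-1.]);N=np.c_[x,np.cross(z,x),z]
        sh=M.T@(np.array(w[:3])-p);turn=(M.T@N);t=np.arctan2(turn[1,0],turn[0,0])
        print(np.round(sh,1),round(t,3));p,M=np.array(w[:3]),N
E
python3 - <<'E'
from h import *
plan((287,515,231,132),(387,408,231,105),(480,330,231,81.2),(470,150,231,92.4),(470,0,231,92.4))
E
```

```text
[-1.267e+02 -7.390e+01 -1.000e-01] 0.546
[-146.4    2.7    0. ] 0.471
[-99.4  69.6   0. ] 0.415
[-179.4   17.7    0. ] -0.195
[-149.9   -6.3    0. ] -0.0
```

The rows are not in the units I measure in: shifts go in units of 20 mm and turns go in units of 0.1 rad. I convert before sending: -127 mm is -6.35, -74 mm is -3.7, 0.546 rad is 5.46.

```bash
python3 nudge.py '[[75,-6.35,-3.7,0,5.46],[75,-6.35,-3.7,0,5.46],[75,-6.35,-3.7,0,5.46],[75,-6.35,-3.7,0,5.46],[75,-6.35,-3.7,0,5.46]]' | head -2
python3 nudge.py '[[75,-7.3,0.15,0,4.71],[75,-7.3,0.15,0,4.71],[75,-7.3,0.15,0,4.71],[75,-7.3,0.15,0,4.71]]' | head -2
python3 nudge.py '[[75,-4.95,3.5,0,4.15],[75,-4.95,3.5,0,4.15],[75,-4.95,3.5,0,4.15],[75,-4.95,3.5,0,4.15],[75,-4.95,3.5,0,4.15]]'
python3 nudge.py '[[75,0,0,0,0],[75,0,0,0,0]]' | head -2
python3 - <<'E'
from h import *
s=manip.read_state();print(s["joint_positions"],s["position"],s["eef_rot"])
import pickle;pickle.dump(s,open("s1.pkl","wb"))
cv2.imwrite("pics/w1.png",manip.grab_frame("wrist")[:,:,::-1])
plan((480,330,231,81.2),(470,150,231,92.4),(470,0,231,92.4))
E
```

```text
time: 0.65
position: [293.8, 509.3, 231.6]
time: 0.98
position: [391.5, 403.4, 231.6]
time: 1.4
position: [482.7, 328.3, 231.4]
eef_rot: [0.001, 0.761, 0.648, 0.0]
force: [0.2, 0.6, 0.2]
width: 74.9
finger_force: 0.0
time: 1.57
position: [479.2, 332.7, 231.1]
[-1.04315368  0.30411857  0.45436166  1.71042584 -0.14502963  1.1607013
 -0.69799693] [479.20393108 332.71196377 231.05062853] [-5.85419754e-04  7.57836457e-01  6.52444265e-01 -2.05431734e-04]
[-2.6  1.3  0.1] 0.005
[-179.4   17.7    0. ] -0.195
[-149.9   -6.3    0. ] -0.0
```

View pics/w1.png

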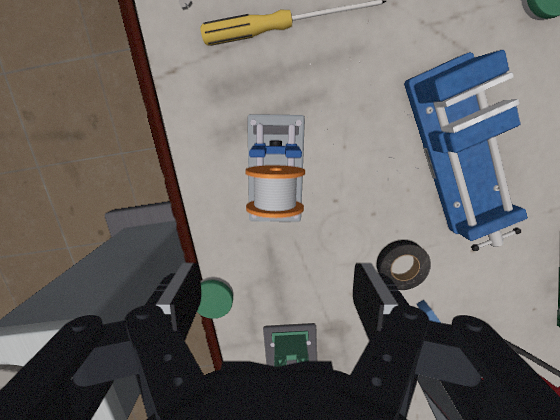

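The wrist view shows the cradle base at columns 248–304 and rows 114–222, axis nearly vertical. The blue stop is at row 150, the reel flanges at rows 171 and 210, and the stand's edge at row 324. I'll measure the axis and go on.

```bash
python3 - <<'E'
from h import *
import pickle
np.set_printoptions(precision=1,suppress=True)
s=pickle.load(open("s1.pkl","rb"));c=cam("wrist",s)
q=px2w(c,[(248,114),(305,114),(302.5,222),(249,222)],np.full(4,8.));print(q,q.mean(0))
d=q[0]+q[1]-q[2]-q[3];print(np.degrees(np.arctan2(d[1],d[0])),np.linalg.norm(d)/2,np.linalg.norm(q[0]-q[1]))
r=px2w(c,[(264,324),(316,324)],np.full(2,8.));print(r,r.mean(0))
a=cv2.imread("pics/w1.png")
cv2.imwrite("pics/w1z.png",cv2.resize(a[105:235,225:325],None,fx=4.5,fy=4.5,interpolation=cv2.INTER_CUBIC))
E
python3 nudge.py '[[75,-8.95,0.9,0,-1.95],[75,-8.95,0.9,0,-1.95],[75,-8.95,0.9,0,-1.95],[75,-8.95,0.9,0,-1.95],[75,-8.95,0.9,0,-1.95]]' | head -2
python3 nudge.py '[[75,-7,-0.3,0,0],[75,-7,-0.3,0,0],[75,-7,-0.3,0,0],[75,-7,-0.3,0,0],[75,-7,-0.3,0,0]]' | head -3
python3 - <<'E'
from h import *
import pickle
s=manip.read_state();print(s["position"],s["eef_rot"])
pickle.dump(s,open("s2.pkl","wb"))
a=manip.grab_frame("wrist")[:,:,::-1];cv2.imwrite("pics/w2.png",a)
plan((475,-130,231,92.4),(480,-260,160,92.4))
E
```

```text
[[458.4 415.3   8. ]
 [522.9 405.6   8. ]
 [503.8 276.4   8. ]
 [436.8 286.4   8. ]] [480.5 345.9   8. ]
81.02463136038537 130.64617980881786 65.18682989687643
[[430.8 132.2   8. ]
 [503.9 121.1   8. ]] [467.4 126.7   8. ]
time: 2.03
position: [470.1, 145.4, 231.5]
time: 2.45
position: [470.5, 7.4, 231.7]
eef_rot: [0.0, 0.694, 0.72, 0.0]
[470.54474898   7.4260151  231.71976477] [4.01712770e-04 6.94131864e-01 7.19847744e-01 1.35663468e-04]
[-140.6   -1.4    0.4] -0.002
[-130.1   -0.4   71. ] -0.0
```

View pics/w2.png

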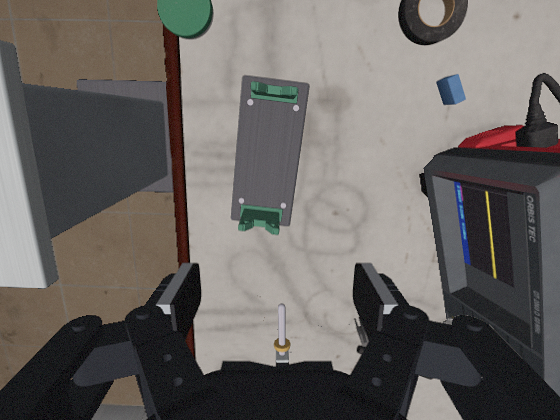

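View pics/w1z.png

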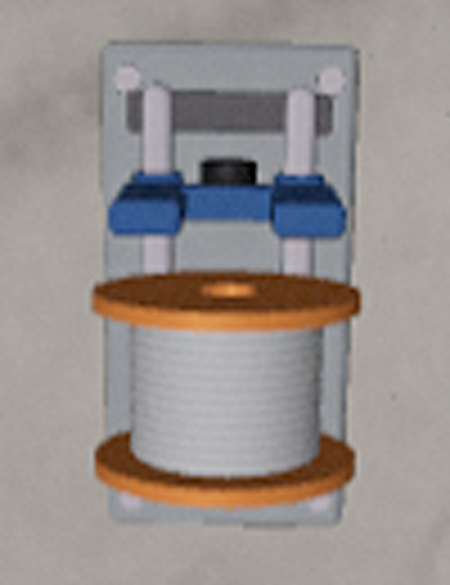

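The wrist view shows the stand base corners at (244,75), (309,83) and (232,220), screws at (250,101), (295,108), (283,206) and (241,201), and the arbor tip ahead at (282,306). The crop shows the reel short of the blue stop with a clear gap.

```bash
python3 - <<'E'
from h import *
import pickle
np.set_printoptions(precision=1,suppress=True)
def ang(d): return round(float(np.degrees(np.arctan2(d[1],d[0]))),2)
c=cam("wrist",pickle.load(open("s1.pkl","rb")))
q=px2w(c,np.array([(105,43),(357,47),(344,523),(108,520)])/4.5+(225-.4,105-.4),np.full(4,8.));print("cradle",q.mean(0),ang(q[0]+q[1]-q[2]-q[3]),ang(q[1]-q[0])+90,ang(q[2]-q[3])+90)
# rails ends tops z20
r=px2w(c,np.array([(157,88),(300,90),(296,262),(155,262)])/4.5+(225-.4,105-.4),np.full(4,19.));print("rails",r, ang(r[0]-r[3]),ang(r[1]-r[2]))
s=px2w(c,np.array([(115,215),(347,215)])/4.5+(225-.4,105-.4),np.full(2,37+0.)) ;print(s)
c=cam("wrist",pickle.load(open("s2.pkl","rb")))
q=px2w(c,[(250,101),(295,108),(283,206),(241,201)],np.full(4,9.));print("stand screws",q,q.mean(0),ang(q[0]+q[1]-q[2]-q[3]))
q=px2w(c,[(244,75),(309,83),(232,220)],np.full(3,8.));print("stand",q,(q[1]+q[2])/2,ang(q[0]-q[2]),ang(q[1]-q[0])+90)
e=px2w(c,[(282,304.5)],np.full(1,15.));print("tip",e)
E
python3 nudge.py '[[75,-7.05,-0.05,0,0],[75,-7.05,-0.05,0,0],[75,-7.05,-0.05,0,0],[75,-7.05,-0.05,0,0]]' | head -2
python3 nudge.py '[[75,-5.5,0,3.55,0],[75,-5.5,0,3.55,0],[75,-5.5,0,3.55,0],[75,-5.5,0,3.55,0],[75,-5.5,0,3.55,0]]' | head -3
python3 - <<'E'
from h import *
import pickle
s=manip.read_state();print(s["position"],s["eef_rot"])
pickle.dump(s,open("s3.pkl","wb"))
a=manip.grab_frame("wrist")[:,:,::-1];cv2.imwrite("pics/w3.png",a)
E
```

```text
cradle [479.6 346.7   8. ] 80.78 80.57 80.67
rails [[470.1 402.4  19. ]
 [505.2 396.6  19. ]
 [498.4 354.4  19. ]
 [462.5 359.8  19. ]] 79.85 80.85
[[456.1 374.9  37. ]
 [511.7 366.5  37. ]]
stand screws [[437.4  98.7   9. ]
 [488.5  93.    9. ]
 [479.8 -23.3   9. ]
 [427.5 -18.8   9. ]] [458.3  37.4   9. ] 85.47
stand [[430.3 125.9   8. ]
 [502.8 120.2   8. ]
 [416.1 -44.4   8. ]] [459.4  37.9   8. ] 85.23 85.54
tip [[ 484.2 -161.5   15. ]]
time: 2.83
position: [476.0, -133.0, 231.8]
time: 3.25
position: [479.8, -239.4, 158.3]
eef_rot: [-0.002, 0.693, 0.721, -0.001]
[ 479.80019849 -239.44387315  158.31680019] [-0.00152476  0.69253321  0.72138311 -0.00135528]
```

View pics/w3.png

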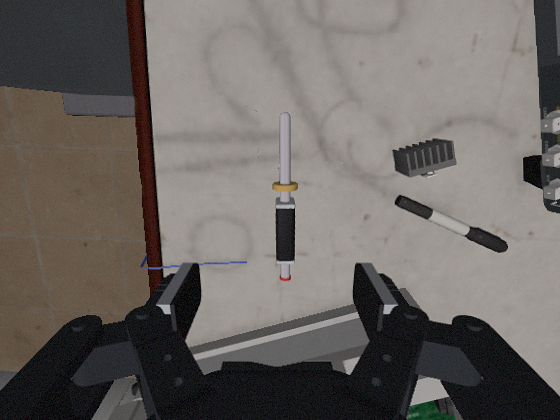

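The wrist view shows the rod vertical at column 285, from its tip at row 113 to its red end at row 280. The grip spans rows 199–263 and the collar is at row 186.

In the tool's units: -110 mm is -5.5, 71 mm is 3.55.

```bash
python3 nudge.py '[[75,-5.5,0,3.55,0]]' >/dev/null; python3 - <<'E'
from h import *
import pickle
np.set_printoptions(precision=1,suppress=True)
s=pickle.load(open("s3.pkl","rb"));c=cam("wrist",s)
e=px2w(c,[(285.5,112.5),(285.5,280.5)],np.full(2,15.));d=e[0]-e[1]
yaw=np.degrees(np.arctan2(d[1],d[0]));o=e[0]-d/np.linalg.norm(d)*112
g=px2w(c,[(285.3,201),(285.3,262.5)],np.full(2,30.))
print(e,np.linalg.norm(d),yaw,o,g,g.mean(0))
E
```

```text
[[ 483.8 -160.1   15. ]
 [ 492.2 -328.8   15. ]] 168.94489080848834 92.8246808435358 [ 489.4 -271.9   15. ] [[ 487.1 -237.9   30. ]
 [ 490.2 -300.3   30. ]] [ 488.6 -269.1   30. ]
```

```bash
python3 nudge.py '[[75,0,0,0,0],[75,0,0,0,0]]' ; python3 - <<'E'
from h import *
plan((489.4,-280,80,92.7),(489.4,-280,3,92.7))
E
```

```text
time: 3.55
position: [482.9, -272.6, 137.5]
eef_rot: [-0.001, 0.691, 0.723, 0.0]
force: [0.4, 0.3, -0.3]
width: 75.4
finger_force: 0.0
[-7.7  6.2 57.5] -0.003
[ 0.  0. 77.] 0.0
```

In the tool's units: 57 mm is 2.85, -8 mm is -0.4, -0.003 rad is -0.03.

```bash
python3 nudge.py '[[75,-0.4,0.3,2.85,-0.03],[60,-0.4,0.3,2.85,-0.03],[50,-0.4,0.3,2.85,-0.03],[50,-0.4,0.3,2.85,-0.03]]' |head -2;  python3 nudge.py '[[45,0,0,2,0],[45,0,0,3,0],[45,0,0,3.5,0],[45,0,0,3.85,0],[45,0,0,3.85,0]]';python3 - <<'E'
from h import *
plan((489.4,-280,3,92.7))
E
```

```text
time: 3.88
position: [489.7, -279.4, 81.2]
time: 4.3
position: [489.1, -281.5, 4.2]
eef_rot: [0.0, 0.691, 0.723, 0.0]
force: [0.1, 0.4, 0.3]
width: 45.0
finger_force: 0.0
[1.5 0.3 1.2] -0.001
```

In the tool's units: 1 mm is 0.05.

```bash
python3 nudge.py '[[30,0,0,0.05,0],[18,0,0,0.05,0],[10,0,0,0.05,0],[10,0,0,0.05,0],[10,0,0,0.05,0]]' 40; python3 nudge.py '[[5,0,0,0,0],[5,0,0,0,0],[5,0,0,0,0],[5,0,0,0,0]]' 100; python3 nudge.py '[[5,0,0,-2,0],[5,0,0,-4,0],[5,0,0,-6,0],[5,0,0,-7.35,0],[5,0,0,-7.35,0]]'
```

```text
time: 4.72
position: [489.5, -282.8, 4.2]
eef_rot: [0.001, 0.691, 0.723, 0.001]
force: [-0.2, 0.8, 6.8]
width: 17.4
finger_force: 40.3
time: 5.05
position: [489.7, -283.0, 4.4]
eef_rot: [0.001, 0.691, 0.723, 0.001]
force: [-0.5, 0.2, 7.1]
width: 16.5
finger_force: 98.3
time: 5.47
position: [491.5, -284.9, 155.8]
eef_rot: [0.005, 0.691, 0.723, 0.002]
force: [1.0, -0.4, -0.8]
width: 16.5
finger_force: 98.4
```

```bash
python3 - <<'E'
from h import *
import pickle
from scipy.optimize import least_squares
np.set_printoptions(precision=2,suppress=True)
c=cam("wrist",pickle.load(open("s1.pkl","rb")));ct=cam("top")
pw=lambda l:np.array(l)/4.5+(224.6,104.6)
base=[(65,33),(65,-33),(-65,-33),(-65,33)]
def mod(p):
    x,y,a,rx=p;u=np.array([np.cos(a),np.sin(a),0]);v=np.array([-np.sin(a),np.cos(a),0])
    W=lambda X,Y,Z:np.array([x,y,0])+X*u+Y*v+np.array([0,0,Z])
    return W
pb=pw([(105,43),(357,47),(344,523),(108,520)])
pt=np.array([(85,58),(350,103),(325,240),(60,195)])/5+(114.6,179.6)
tb=[(65,-33),(-65,-33),(-65,33),(65,33)]
def res(p,full=False):
    W=mod(p);r=[]
    r.append((w2px(c,[W(X,Y,8) for X,Y in base])-pb).ravel())
    rl=w2px(c,[W(60,18,18),W(60,-18,18)])
    m=w2px(c,[W(p[3]-20,32,47),W(p[3]-20,-32,47),W(p[3]+20,32,47),W(p[3]+20,-32,47)])
    o=pw([(96,465),(354,465),(93,300),(359,300)])
    r.append((m-o)[:,0]); r.append((m-o)[:,1])
    r.append((rl[:,0]-pw([(157,88),(300,90)])[:,0]))
    r.append(.0*(w2px(ct,[W(X,Y,8) for X,Y in tb])-pt).ravel())
    return np.concatenate(r)
f=least_squares(res,[480,346,np.radians(81),0],loss='soft_l1');print(f.x[:2],np.degrees(f.x[2]),f.x[3],f.fun)
W=mod(f.x);print("top check",w2px(ct,[W(X,Y,8) for X,Y in tb])-pt, w2px(ct,[W(f.x[3]-22,0,47)]),np.array((257,157))/5+(114.6,179.6))
a=np.degrees(f.x[2])
for d in(60,30,15):
    X=f.x[3]-22-d-112-11;print(d,W(X,0,36.3),a)
t=W(f.x[3]-22-30-123,0,36.3)
plan((470,-120,156,90),(465,30,156,86),(t[0]-u if 0 else t[0],t[1],156,a),(t[0],t[1],36.3,a))
E
```

```text
[479.21 346.51] 80.94368705504472 -14.943210585094324 [-1.29 -0.5   0.42 -0.86 -0.28  0.83  0.05  1.07  0.08  0.11 -0.01  0.28
 -0.78 -0.3   0.26  0.77 -0.16  0.29 -0.    0.   -0.    0.    0.    0.
 -0.    0.  ]
top check [[-0.97  0.22]
 [-0.    0.51]
 [ 0.02  1.02]
 [-1.03  0.53]] [[166.42 212.01]] [166. 211.]
60 [444.59 129.31  36.3 ] 80.94368705504472
30 [449.31 158.94  36.3 ] 80.94368705504472
15 [451.67 173.75  36.3 ] 80.94368705504472
[165.7 -14.2  -1.1] 0.044
[150.  -5.   0.] 0.07
[127.5 -24.6   0. ] 0.088
[  0.    0.  119.7] 0.0
```

```bash

python3 nudge.py '[[5,8.3,-0.7,-0.05,0.44],[5,8.3,-0.7,-0.05,0.44],[5,8.3,-0.7,-0.05,0.44],[5,8.3,-0.7,-0.05,0.44],[5,8.3,-0.7,-0.05,0.44]]' |head -2
python3 nudge.py '[[5,7.5,-0.25,0,0.7],[5,7.5,-0.25,0,0.7],[5,7.5,-0.25,0,0.7],[5,7.5,-0.25,0,0.7],[5,7.5,-0.25,0,0.7]]' |head -2
python3 nudge.py '[[5,1.75,-0.3,0,0.88],[5,3.5,-0.65,0,0.88],[5,5.25,-1,0,0.88],[5,6.4,-1.2,0,0.88],[5,6.4,-1.2,0,0.88]]' |head -2
python3 nudge.py '[[5,0,0,0,0],[5,0,0,0,0]]'
python3 - <<'E'
from h import *
plan((452.4,175.7,100,80.94))
E
```

```text
time: 5.88
position: [465.2, -106.2, 148.8]
time: 6.3
position: [460.7, 39.9, 149.8]
time: 6.72
position: [445.3, 167.9, 149.9]
time: 6.88
position: [446.3, 160.8, 150.1]
eef_rot: [0.0, 0.761, 0.649, -0.001]
force: [0.4, -0.9, -2.1]
width: 15.9
finger_force: 98.4
[15.7  3.7 50.1] -0.0
```

```bash

python3 nudge.py '[[5,0.8,0.2,2.5,0],[5,0.8,0.2,2.5,0],[5,0.8,0.2,2.5,0],[5,0.8,0.2,2.5,0]]' >/dev/null
python3 - <<'E'
from h import *
import pickle
s=manip.read_state();print(s["position"]);pickle.dump(s,open("s4.pkl","wb"))
a=manip.grab_frame("wrist")[:,:,::-1];b=manip.grab_frame("top")[:,:,::-1];cv2.imwrite("pics/w4.png",a);cv2.imwrite("pics/t4.png",b)
f=lambda i,x,y,w,h,k:cv2.resize(i[y:y+h,x:x+w],None,fx=k,fy=k,interpolation=cv2.INTER_CUBIC)
cv2.imwrite("pics/v4.png",np.hstack([f(a,185,0,180,270,2.2),f(b,120,180,110,165,3.6)]))
E
```

```text
[452.7672186  175.64705506 100.40897234]
```

View pics/v4.png

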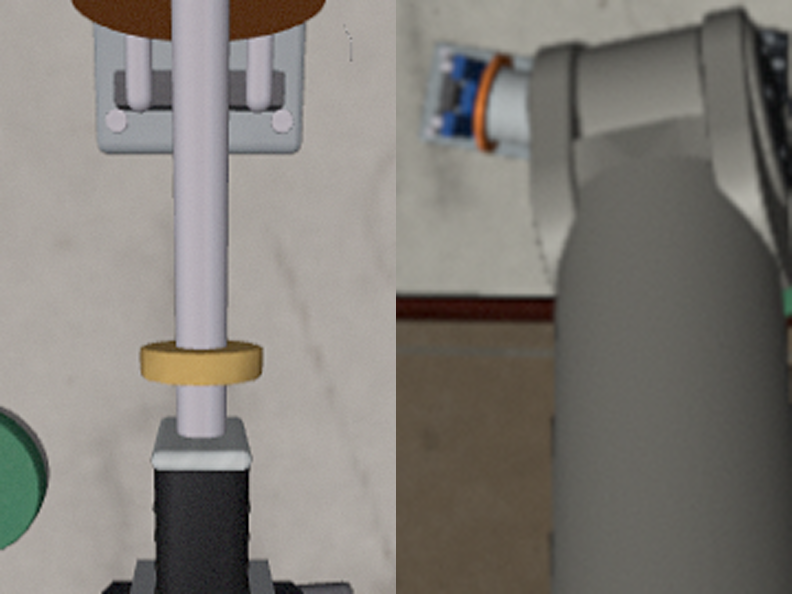

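The crop shows the rod centred at column ≈200 with edges 172–228. The cradle, rails and near flange are centred at ≈199.4, so lateral aim is within 1 mm. Next I'll fit the rod's edges for pitch.

```bash
python3 - <<'E'
from h import *
import pickle
from scipy.optimize import least_squares
np.set_printoptions(precision=2,suppress=True)
a=cv2.imread("pics/w4.png").astype(float)
m=manip.camera_model("wrist");K,k1,M=m["mtx"],m["k1"],np.array(m["mount"])
sat=lambda r:cv2.GaussianBlur(a,(0,0),.7)[r]
b=cv2.GaussianBlur(a,(0,0),.8)
obs=[]
rows=[r for r in range(22,150,4)]
for r in rows:
    g=b[r,:,0]-b[r,:,2]   # blue minus red: rod bluish vs bench
    g=b[r].sum(1)
    d=np.abs(np.diff(g)); 
    def pk(lo,hi):
        i=lo+np.argmax(d[lo:hi]);y0,y1,y2=d[i-1:i+2];return i+.5+.5*(y0-y2)/(y0-2*y1+y2)
    obs.append((pk(257,270),pk(283,295)))
obs=np.array(obs);print(np.c_[rows,obs,obs.mean(1),obs[:,1]-obs[:,0]][::4])
# model: silhouettes of cylinder radius 5 about axis y=y0+ty*dx, z=z0+tz*dx (tool coords, dx from TCP)
C=M[:3,3]
def edges(p):
    y0,ty,z0,tz=p;out=[]
    for r in rows:
        e=[]
        for sgn in(-1,1):
            # find px column whose ray is tangent
            from scipy.optimize import brentq
            A=np.array([0,y0,z0]);u=np.array([1,ty,tz]);u/=np.linalg.norm(u)
            def f(col):
                q=cv2.undistortPoints(np.array([[[col,float(r)]]]),K,np.array([k1,0,0,0,0.])).ravel()
                d=M[:3,:3]@np.array([q[0],-q[1],-1]);n=np.cross(d,u);n/=np.linalg.norm(n)
                return abs((A-C)@n)-5 
            ctr=276; e.append(brentq(f,230,ctr) if sgn<0 else brentq(f,ctr,325))
        out.append(e)
    return np.array(out)
f=least_squares(lambda p:(edges(p)-obs).ravel(),[0,0,-10.7,0],loss='soft_l1',f_scale=.2);print(f.x,np.abs(f.fun).mean())
p=f.x
for X in (30,112):print("arbor x",X,"tool y,z",p[0]+p[1]*(X+11),p[2]+p[3]*(X+11))
E
```

```text
[[ 22.   264.64 289.36 277.    24.73]
 [ 38.   263.32 287.24 275.28  23.93]
 [ 54.   264.65 288.8  276.72  24.15]
 [ 70.   264.34 288.6  276.47  24.26]
 [ 86.   264.89 288.58 276.74  23.69]
 [102.   265.59 288.59 277.09  23.  ]
 [118.   265.47 288.42 276.94  22.95]
 [134.   265.36 288.44 276.9   23.08]]Traceback (most recent call last):
  File "<stdin>", line 36, in <module>
    return func(*args, **kwargs)
    result = trf(vector_fun.fun, vector_fun.jac, x0, f0, J0, lb, ub, ftol, xtol,
                 gtol, max_nfev, x_scale, loss_function, tr_solver,
                 tr_options.copy(), verbose, callback=callback_wrapped)
    return trf_no_bounds(
        fun, jac, x0, f0, J0, ftol, xtol, gtol, max_nfev, x_scale,
        loss_function, tr_solver, tr_options, verbose, callback=callback)
    f_new = fun(x_new)
    self._update_fun()
    ~~~~~~~~~~~~~~~~^^
    self.f = self.fun_wrapped(xp_copy(self.x))
             ~~~~~~~~~~~~~~~~^^^^^^^^^^^^^^^^^
    return np.atleast_1d(self.fun(x))
                         ~~~~~~~~^^^
    return self.f(x, *self.args, **self.kwargs)
           ~~~~~~^^^^^^^^^^^^^^^^^^^^^^^^^^^^^^
  File "<stdin>", line 36, in <lambda>
  File "<stdin>", line 33, in edges
    r = _zeros._brentq(f, a, b, xtol, rtol, maxiter, args, full_output, disp)
ValueError: f(a) and f(b) must have different signs
```

```bash

python3 nudge.py '[[5,0,-0.035,1.5,0],[5,0,-0.035,2.5,0],[5,0,-0.035,3,0],[5,0,-0.035,3.2,0],[5,0,-0.035,3.2,0]]'>/dev/null
python3 nudge.py '[[5,0,0,0,0],[5,0,0,0,0],[5,0,0,0,0]]'
python3 - <<'E'
from h import *
s=manip.read_state();u=np.array([np.cos(np.radians(80.94)),np.sin(np.radians(80.94))]);v=np.array([u[1],-u[0]])
d=s["position"][:2]-[479.2,346.5];print("cradle frame",d@u,d@v,s["position"][2],R.from_quat(np.roll(s["eef_rot"],-1)).as_matrix().round(4))
cv2.imwrite("pics/s5.png",manip.grab_frame("scene")[:,:,::-1])
a=cv2.imread("pics/s5.png");cv2.imwrite("pics/s5z.png",cv2.resize(a[110:230,150:300],None,fx=5,fy=5,interpolation=cv2.INTER_CUBIC))
E
```

```text
time: 7.98
position: [453.2, 178.1, 37.8]
eef_rot: [0.0, 0.76, 0.65, 0.001]
force: [-0.0, 0.4, -1.6]
width: 16.1
finger_force: 98.5
cradle frame -170.35021039709437 0.8424465163839517 37.791930210344326 [[ 0.1563  0.9877  0.0019]
 [ 0.9877 -0.1563  0.0014]
 [ 0.0017  0.0017 -1.    ]]
```

```bash
for i in 1 2 3 4; do python3 nudge.py '[[5,0,0,0,0]]' | sed -n 2p; done; python3 - <<'E'
from h import *
print(manip.read_state()["position"])
for i in range(4): manip.grab_frame("scene");s=manip.read_state();print(s["position"],s["force"])
E
```

```text
position: [452.7, 178.0, 37.3]
position: [452.5, 177.9, 37.1]
position: [452.3, 177.9, 36.9]
position: [452.3, 177.8, 36.8]
[452.27766078 177.75747787  36.76493854]
[452.29559352 177.74937566  36.73580458] [-0.41536676  0.09112956 -0.29444252]
[452.26191501 177.71777893  36.69235593] [ 0.14288824  0.33160286 -1.03565472]
[452.25917501 177.72705873  36.68086497] [ 0.31567838 -0.31257227 -0.90880772]
[452.26302735 177.71056792  36.66730781] [-0.13506773  0.43556335 -1.99225622]
```

View pics/s5z.png

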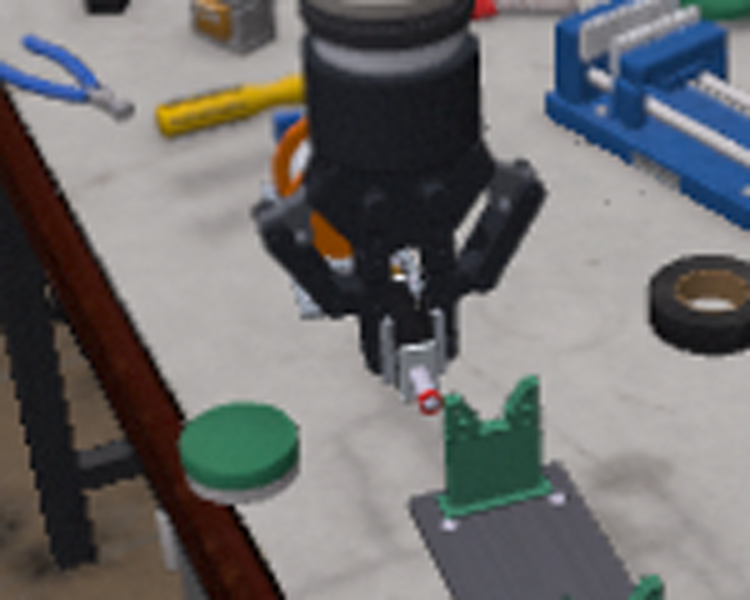

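The crop shows the gripper holding the arbor just clear of the stand's upright, with the red end visible at crop (430,400) and the reel ahead. Threading slowly now.

```bash

python3 nudge.py '[[5,0.2,0,0,0],[5,0.35,0,0,0],[5,0.5,0,0,0],[5,0.6,0,0,0],[5,0.6,0,0,0]]' | grep -E 'pos|force:'
python3 nudge.py '[[5,0.1,0,0,0],[5,0.15,0,0,0],[5,0.2,0,0,0],[5,0.25,0,0,0],[5,0.25,0,0,0]]'| grep -E 'pos|force:'
python3 nudge.py '[[5,0.1,0,0,0],[5,0.15,0,0,0],[5,0.2,0,0,0],[5,0.25,0,0,0],[5,0.25,0,0,0]]'| grep -E 'pos|force:'
```

```text
position: [454.3, 190.4, 36.7]
force: [-0.7, -0.2, -1.6]
finger_force: 98.5
position: [455.0, 194.7, 36.7]
force: [-0.3, 0.4, -1.9]
finger_force: 98.5
position: [455.8, 199.8, 36.7]
force: [0.5, 0.0, -1.5]
finger_force: 98.5
```

```bash

python3 nudge.py '[[5,0.2,0,0,0],[5,0.4,0,0,0],[5,0.55,0,0,0],[5,0.65,0,0,0],[5,0.75,0,0,0]]' | grep -E 'pos|force:'
python3 nudge.py '[[5,0.2,0,0,0],[5,0.4,0,0,0],[5,0.55,0,0,0],[5,0.65,0,0,0],[5,0.75,0,0,0]]' | grep -E 'pos|force:'
python3 nudge.py '[[5,0.15,0,0,0],[5,0.3,0,0,0],[5,0.45,0,0,0],[5,0.55,0,0,0],[5,0.6,0,0,0]]' | grep -E 'pos|force:'
python3 - <<'E'
from h import *
s=manip.read_state();u=np.array([np.cos(np.radians(80.94)),np.sin(np.radians(80.94))]);v=np.array([u[1],-u[0]])
d=s["position"][:2]-[479.2,346.5];print(d@u,d@v)
E
```

```text
position: [458.1, 214.7, 36.7]
force: [0.3, -0.9, -2.5]
finger_force: 98.5
position: [460.5, 229.4, 36.7]
force: [0.1, 0.9, -2.0]
finger_force: 98.5
position: [462.4, 241.4, 36.7]
force: [0.7, 0.1, -1.7]
finger_force: 98.5
-106.40657008395904 -0.054491759403627285
```

The rows are not in the units I measure in: shifts go in units of 20 mm and turns go in units of 0.1 rad. I convert before sending: 2 mm is 0.1, 9 mm is 0.45.

```bash

python3 nudge.py '[[5,0.1,0,0,0],[5,0.2,0,0,0],[5,0.3,0,0,0],[5,0.4,0,0,0],[5,0.45,0,0,0]]' | grep -E 'pos|force:'
for i in 1 2 3 ; do :; done
python3 nudge.py '[[5,0.05,0,0,0],[5,0.1,0,0,0],[5,0.15,0,0,0],[5,0.2,0,0,0]]' | grep -E 'pos|force:'
python3 nudge.py '[[5,0.05,0,0,0],[5,0.1,0,0,0],[5,0.15,0,0,0]]' | grep -E 'pos|force:'
python3 nudge.py '[[5,0.05,0,0,0],[5,0.1,0,0,0],[5,0.15,0,0,0]]' | grep -E 'pos|force:'
```

```text
position: [463.8, 250.2, 36.7]
force: [-0.1, 0.0, -1.7]
finger_force: 98.5
position: [464.3, 253.3, 36.7]
force: [-0.0, -1.5, -0.7]
finger_force: 98.5
position: [464.8, 256.4, 36.7]
force: [0.4, -2.3, -2.2]
finger_force: 98.5
position: [465.4, 259.8, 36.7]
force: [0.5, -1.2, -0.9]
finger_force: 98.5
```

```bash

python3 nudge.py '[[5,0.075,0,0,0],[5,0.15,0,0,0],[5,0.2,0,0,0],[5,0.25,0,0,0]]' | grep -E 'pos|e:'
python3 nudge.py '[[5,0.05,0,0,0],[5,0.1,0,0,0],[5,0.15,0,0,0]]' | grep -E 'pos|e:'
python3 nudge.py '[[5,0.05,0,0,0],[5,0.1,0,0,0]]' | grep -E 'pos|e:'
python3 nudge.py '[[5,0.05,0,0,0],[5,0.1,0,0,0]]' | grep -E 'pos|e:'
```

```text
time: 12.65
position: [466.1, 264.9, 36.7]
force: [-0.6, -1.2, -2.1]
finger_force: 98.5
time: 12.9
position: [466.6, 267.7, 36.7]
force: [1.3, -1.7, -2.8]
finger_force: 98.5
time: 13.07
position: [466.4, 267.9, 36.5]
force: [-0.2, -5.5, 1.5]
finger_force: 98.7
time: 13.23
position: [466.6, 269.3, 36.5]
force: [-1.6, -6.5, 0.0]
finger_force: 98.7
```

```bash

python3 nudge.py '[[5,0.05,0,0,0],[5,0.1,0,0,0]]' | grep -E 'pos|force:'
python3 nudge.py '[[5,0.05,0,0,0],[5,0.1,0,0,0]]' | grep -E 'pos|force:'
python3 nudge.py '[[5,0.035,0,0,0],[5,0.075,0,0,0]]' | grep -E 'pos|force:'
python3 nudge.py '[[5,0.025,0,0,0],[5,0.05,0,0,0]]' | grep -E 'pos|force:'
```

```text
position: [467.0, 271.3, 36.6]
force: [-2.1, -5.4, 1.5]
finger_force: 98.7
position: [467.3, 273.2, 36.6]
force: [-0.8, -6.0, 0.5]
finger_force: 98.7
position: [467.5, 274.7, 36.6]
force: [-1.0, -7.2, 1.1]
finger_force: 98.7
position: [467.7, 275.7, 36.6]
force: [-1.0, -6.1, 0.6]
finger_force: 98.7
```

```bash

python3 nudge.py '[[5,0.025,0,0,0],[5,0.05,0,0,0]]' | grep -E 'pos|force:'
python3 nudge.py '[[5,0.025,0,0,0],[5,0.05,0,0,0]]' | grep -E 'pos|force:'
python3 nudge.py '[[5,0.025,0,0,0]]' | grep -E 'pos|force:'
python3 nudge.py '[[5,0.025,0,0,0]]' | grep -E 'pos|force:'
python3 nudge.py '[[5,0.02,0,0,0]]' | grep -E 'pos|force:'
```

```text
position: [467.8, 276.7, 36.6]
force: [-1.7, -5.6, 1.3]
finger_force: 98.7
position: [468.0, 277.6, 36.5]
force: [-2.3, -6.4, 0.9]
finger_force: 98.7
position: [468.0, 278.1, 36.5]
force: [-1.1, -6.0, 0.5]
finger_force: 98.7
position: [468.1, 278.6, 36.6]
force: [-1.3, -6.1, 0.7]
finger_force: 98.7
position: [468.2, 279.1, 36.6]
force: [-1.2, -6.0, 0.3]
finger_force: 98.7
```

```bash

python3 nudge.py '[[5,0.02,0,0,0]]' | grep -E 'pos|force:'
python3 nudge.py '[[5,0.02,0,0,0]]' | grep -E 'pos|force:'
python3 nudge.py '[[5,0.02,0,0,0]]' | grep -E 'pos|force:'
```

```text
position: [468.2, 279.4, 36.6]
force: [-0.9, -6.4, 1.4]
finger_force: 98.7
position: [468.2, 279.4, 36.5]
force: [-1.7, -6.7, 1.7]
finger_force: 98.8
position: [468.2, 279.4, 36.5]
force: [-0.7, -7.6, 2.1]
finger_force: 98.9
```

```bash

python3 nudge.py '[[5,0.02,0,0,0]]' | grep -E 'pos|force:'
python3 nudge.py '[[5,0.02,0,0,0]]' | grep -E 'pos|force:'
```

```text
position: [468.2, 279.4, 36.5]
force: [-1.2, -7.6, 3.6]
finger_force: 99.0
position: [468.2, 279.4, 36.5]
force: [-2.5, -9.2, 3.6]
finger_force: 99.0
```

```bash

python3 nudge.py '[[5,0.035,0,0,0],[5,0.035,0,0,0]]' | grep -E 'pos|force:'
python3 nudge.py '[[5,0.035,0,0,0],[5,0.035,0,0,0]]' | grep -E 'pos|force:'
python3 nudge.py '[[5,0.02,0,0,0],[5,0.02,0,0,0]]' | grep -E 'pos|force:'
```

```text
position: [468.2, 279.4, 36.5]
force: [-1.8, -9.6, 3.9]
finger_force: 99.2
position: [468.2, 279.4, 36.5]
force: [-3.3, -10.6, 4.4]
finger_force: 99.3
position: [468.2, 279.4, 36.4]
force: [-3.3, -12.1, 5.1]
finger_force: 99.4
```

```bash

python3 nudge.py '[[5,-0.1,0,0,0],[5,-0.2,0,0,0],[5,-0.275,0,0,0],[5,-0.325,0,0,0]]' | grep -E 'pos|force:'
python3 nudge.py '[[5,0,0,-0.05,0],[5,0,0,-0.1,0],[5,0,0,-0.15,0],[5,0,0,-0.2,0],[5,0,0,-0.25,0]]' | grep -E 'pos|force:'
python3 nudge.py '[[5,0,0,0,0],[5,0,0,0,0]]' | grep -E 'pos|force:'
```

```text
position: [468.3, 279.3, 36.8]
force: [-0.3, -0.2, -1.3]
finger_force: 98.4
position: [468.1, 279.2, 41.7]
force: [0.3, -0.6, -4.0]
finger_force: 98.2
position: [468.3, 278.9, 41.8]
force: [-0.3, 0.1, -3.5]
finger_force: 98.2
```

```bash

python3 nudge.py '[[5,0,0,-0.2,0],[5,0,0,-0.5,0],[5,0,0,-0.9,0],[5,0,0,-1.3,0],[5,0,0,-1.7,0]]' | grep -E 'pos|force:'
python3 nudge.py '[[5,0,0,-0.5,0],[5,0,0,-1.1,0],[5,0,0,-1.8,0],[5,0,0,-2.5,0],[5,0,0,-3.2,0]]' | grep -E 'pos|force:'
python3 nudge.py '[[5,0,0,0,0],[5,0,0,0,0]]' | grep -E 'pos|force:'
python3 - <<'E'
from h import *
plan((460,140,140,83),(455.7,0.9,140,85.4),(455.7,.9,46,85.4))
E
```

```text
position: [468.6, 278.8, 76.9]
force: [-0.0, 0.2, -3.7]
finger_force: 98.2
position: [468.3, 278.6, 141.3]
force: [0.2, 0.5, -3.8]
finger_force: 98.2
position: [468.8, 279.1, 140.9]
force: [0.3, -0.5, -4.2]
finger_force: 98.3
[-138.7   13.     0.6] -0.035
[-138.6   12.7    0. ] -0.042
[ 0.  0. 94.] 0.0
```

In the tool's units: -16 mm is -0.8, 5 mm is 0.25, -0.02 rad is -0.2.

```bash

python3 nudge.py '[[5,-0.3,0,0,0],[5,-0.8,0.05,0,-0.1],[5,-1.5,0.1,0,-0.15],[5,-2.25,0.2,0,-0.2],[5,-3,0.25,0,-0.2]]' | grep -E 'pos'
python3 nudge.py '[[5,-0.8,0.05,0,0],[5,-1.6,0.1,0,-0.1],[5,-2.4,0.2,0,-0.15],[5,-3.2,0.3,0,-0.2],[5,-4,0.35,0,-0.2]]' | grep -E 'pos'
python3 nudge.py '[[5,-0.8,0.05,0,0],[5,-1.6,0.1,0,-0.1],[5,-2.4,0.2,0,-0.15],[5,-3.1,0.3,0,-0.2],[5,-3.7,0.35,0,-0.2]]' | grep -E 'pos'
python3 nudge.py '[[5,-0.6,0.05,0,0],[5,-1.15,0.1,0,-0.1],[5,-1.6,0.15,0,-0.15],[5,-1.95,0.2,0,-0.17],[5,-2.25,0.25,0,-0.17]]' | grep -E 'pos'
python3 nudge.py '[[5,-0.15,0,0,0],[5,-0.2,0,0,0],[5,-0.2,0,0,0],[5,-0.2,0,0,0]]' | grep -E 'pos|force:'
python3 - <<'E'
from h import *
import pickle
s=manip.read_state();pickle.dump(s,open("s6.pkl","wb"))
a=manip.grab_frame("wrist")[:,:,::-1];cv2.imwrite("pics/w6.png",a)
plan((455.7,0.9,100,85.4),(455.7,.9,46,85.4))
E
```

```text
position: [463.5, 215.8, 139.3]
position: [459.6, 136.0, 139.7]
position: [457.7, 61.4, 139.8]
position: [458.7, 17.8, 139.7]
position: [458.5, 15.4, 139.7]
force: [0.7, 0.3, -3.8]
finger_force: 98.1
[-14.8  -1.6  39.7] 0.001
[ 0.  0. 54.] 0.0
```

```bash

python3 nudge.py '[[5,-0.25,-0.05,0.5,0],[5,-0.5,-0.08,1,0],[5,-0.74,-0.08,1.5,0],[5,-0.74,-0.08,1.85,0],[5,-0.74,-0.08,2,0]]' | grep -E 'pos'
python3 nudge.py '[[5,0,0,0.3,0],[5,0,0,0.65,0],[5,0,0,1,0],[5,0,0,1.3,0],[5,0,0,1.5,0]]' | grep -E 'pos|force:'
python3 nudge.py '[[5,0,0,0,0],[5,0,0,0,0]]' | grep -E 'pos|force:'
python3 nudge.py '[[5,0,0,0.15,0],[5,0,0,0.3,0],[5,0,0,0.45,0],[5,0,0,0.6,0],[5,0,0,0.7,0]]' | grep -E 'pos|force:'
python3 nudge.py '[[5,0,0,0,0],[5,0,0,0,0]]' | grep -E 'pos|force:'
python3 - <<'E'
from h import *
plan((455.7,.9,56,85.4))
E
```

```text
position: [455.1, 0.5, 98.8]
position: [455.4, 0.4, 68.9]
force: [0.4, 1.2, -3.4]
finger_force: 98.1
position: [455.6, 0.1, 69.5]
force: [0.8, -0.2, -3.6]
finger_force: 98.1
position: [455.6, 0.3, 55.3]
force: [-0.8, -1.3, -3.4]
finger_force: 98.1
position: [455.6, 0.1, 55.6]
force: [0.2, 0.8, -4.1]
finger_force: 98.1
[ 0.8  0.  -0.4] 0.0
```

```bash

python3 nudge.py '[[5,0.04,0,0.1,0],[5,0.04,0,0.2,0],[5,0.04,0,0.3,0],[5,0.04,0,0.4,0]]' | grep -E 'pos|force:'
python3 nudge.py '[[5,0,0,0.05,0],[5,0,0,0.075,0]]' | grep -E 'pos|force:'
python3 nudge.py '[[5,0,0,0.035,0],[5,0,0,0.035,0]]' | grep -E 'pos|force:'
python3 nudge.py '[[5,0,0,0.035,0],[5,0,0,0.035,0]]' | grep -E 'pos|force:'
```

```text
position: [455.7, 1.1, 47.5]
force: [1.1, -0.8, -3.5]
finger_force: 98.1
position: [455.6, 1.0, 46.0]
force: [0.3, -0.2, -3.4]
finger_force: 98.1
position: [455.7, 1.0, 45.4]
force: [-0.3, -0.2, -1.8]
finger_force: 98.1
position: [455.8, 1.0, 44.8]
force: [-0.1, 0.6, -3.8]
finger_force: 98.1
```

```bash

for i in 1; do python3 nudge.py '[[5,0,0,0.03,0],[5,0,0,0.03,0]]' | grep -E 'pos|force:'; done
python3 nudge.py '[[5,0,0,0.03,0],[5,0,0,0.03,0]]' | grep -E 'pos|force:'
python3 nudge.py '[[5,0,0,0.025,0],[5,0,0,0.025,0]]' | grep -E 'pos|force:'
```

```text
position: [455.9, 1.0, 44.3]
force: [-0.5, 0.6, -2.1]
finger_force: 98.4
position: [455.9, 1.0, 44.2]
force: [-1.6, -0.5, 4.4]
finger_force: 99.6
position: [455.9, 1.0, 44.1]
force: [-3.7, -0.8, 10.8]
finger_force: 100.3
```

```bash

python3 nudge.py '[[5,0,0,-0.02,0],[5,0,0,-0.035,0],[5,0,0,-0.035,0]]' 50| grep -E 'pos|force:'
python3 nudge.py '[[5,0,0,0,0],[5,0,0,0,0]]' 20| grep -E 'pos|force:'
python3 nudge.py '[[17,0,0,0,0],[19,0,0,0,0],[21,0,0,0,0],[24,0,0,0,0],[28,0,0,0,0]]' 20| grep -E 'pos|force:|wid'
python3 nudge.py '[[34,0,0,0,0],[40,0,0,0,0],[44,0,0,0,0],[44,0,0,0,0]]' | grep -E 'pos|force:|wid'
```

```text
position: [455.9, 1.0, 44.2]
force: [-2.5, 0.1, 5.3]
finger_force: 99.4
position: [455.9, 1.0, 44.2]
force: [-2.6, 0.4, 5.4]
finger_force: 99.5
position: [455.9, 1.1, 43.7]
force: [-0.2, -0.2, 0.2]
width: 28.1
finger_force: 0.0
position: [455.8, 1.0, 43.8]
force: [0.1, -0.3, -0.2]
width: 44.1
finger_force: 0.0
```

```bash

python3 nudge.py '[[44,0,0,-0.25,0],[44,0,0,-0.75,0],[44,0,0,-1.5,0],[44,0,0,-2.5,0],[44,0,0,-3.5,0]]' | grep -E 'pos|force:'
python3 nudge.py '[[44,0,0,-1.5,0],[44,0,0,-3,0],[44,0,0,-4.5,0],[44,0,0,-6,0],[44,0,0,-6,0]]' | grep -E 'pos|force:'
python3 nudge.py '[[44,-1.5,0,0,0],[44,-3,0,0,0],[44,-3,0,0,0]]' | grep -E 'time|pos|force:'
python3 - <<'E'
from h import *
a=manip.grab_frame("wrist")[:,:,::-1];b=manip.grab_frame("scene")[:,:,::-1]
cv2.imwrite("pics/w7.png",a);cv2.imwrite("pics/s7.png",b)
f=lambda i,x,y,w,h,k:cv2.resize(i[y:y+h,x:x+w],None,fx=k,fy=k,interpolation=cv2.INTER_CUBIC)
cv2.imwrite("pics/v7.png",np.hstack([f(a,170,0,200,280,2),f(b,170,130,140,200,2.8)]))
E
```

```text
position: [455.6, 0.7, 115.1]
force: [-0.1, 1.4, -0.2]
finger_force: 0.0
position: [459.6, 0.7, 239.9]
force: [0.8, 0.3, 0.5]
finger_force: 0.0
time: 24.53
position: [450.0, -65.1, 234.6]
force: [-0.8, -0.2, 0.1]
finger_force: 0.0
```

View pics/v7.png

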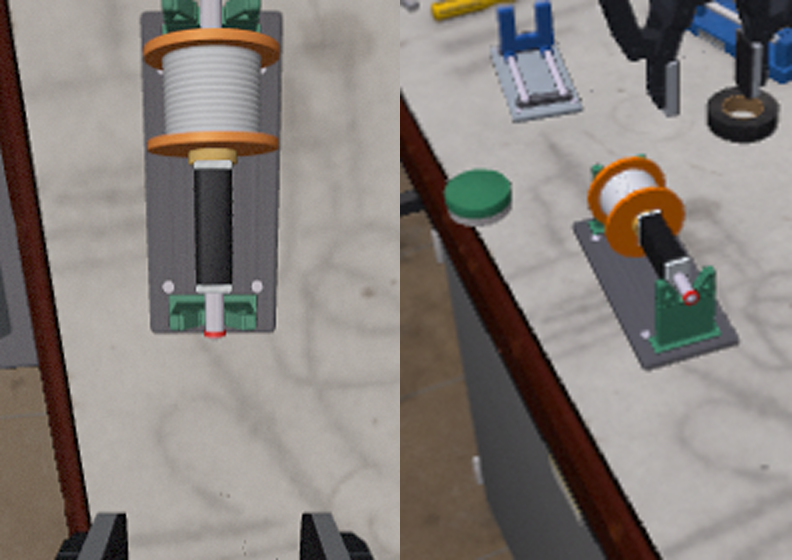

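The picture shows the arbor lying in both notches, with the red end at crop (215,333) and the tip beyond the far upright at (208,5). The collar and reel are home against the grip at (213,155), and the gripper is clear. The flux tin and tape look unmoved. Handing in.

```bash
python3 -c "
from station import manip
print(manip.close_job())"
```

```text
the job is handed in; nothing more can be done
None
```

The job is handed in at about 25 s of the 70 s: the reel is threaded, pushed home at about 12.5 N by the wrist readings, lifted out on the arbor and resting in both stand notches, with the gripper clear; no verdict came back.

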